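# Set the polariser of the glass-inspection light box

### The job

Gently push the lever of the polariser ring round, with the fingertips against its upright tab and without gripping it, until the ring's pointer stands at the one long mark of the scale. Once the pointer is on the mark, press the lamp button on the light box fully down and let it come up again, leaving the pointer on the mark. Leave the bottle, flask, jar and vial standing where they are.

Things in the scene. Friction and masses are not known exactly. Their poses are not given: they have to be found in the camera images.
- lightbox: Grey light box, fixed to the bench, 250 x 360 mm (its x, y) and 60 mm high. Origin: centre of its underside, on the bench; z up. The polariser ring lies on its top about the same centre; the lamp button is on its top at (20, 150) mm.
- ring_centre (a point): Point on the polariser's vertical turning axis, at the level of the light box's top (60 mm above the bench). Fixed to the light box.
- polariser: Flat black ring with a dark window, 132 mm across, top 16 mm above the light box's top; turns about its vertical axis up to 1.1 rad either way from the light box's x direction, to hard stops. Origin on the axis at the light box's top; its x axis points along the pointer, -x along the lever. Stiff (about 2 N at the tab moves it); stays where it is left. Pushing with over 20 N is too rough.
- lever_tab (a point): Centre of the top of the lever's black upright flat tab: 28 mm long along the lever, 8 mm thick, 32 mm tall, centred 125 mm from the axis; its top is 48 mm above the light box's top. It stands on the lever, a steel bar 12 mm wide reaching from the ring to 139 mm from the axis, underside 10 mm and top 16 mm above the light box's top. Moves with the ring.
- pointer_tip (a point): Tip of the pointer, a thin black needle opposite the lever: 86 mm from the axis, 6 mm above the light box's top. Moves with the ring.
- scale: Round white scale plate under the ring, 226 mm across, 2 mm thick, fixed on the light box; how it is turned differs each time. Black radial marks every 10 degrees over 120 degrees: twelve short (7 mm long, 2 mm wide) and, in the middle, one long (21 mm, 4.5 mm wide), all beginning 89 mm from the axis. Origin on the axis; x axis along the long mark.
- long_mark (a point): Point on the scale plate just inside the inner end of the long mark, 86 mm from the axis: where the pointer's tip belongs (seen from above).
- lamp_button (a joint): Travel of the lamp button, in m: 0 up, 0.006 fully down. Spring loaded, 4 N when fully down; springs back when released.
- lamp_button_top (a point): Centre of the top of the round black lamp button, 26 mm in diameter, in a grey housing on the light box; pressed straight down.
- bottle: Amber bottle with yellow cap, 68 mm in diameter, 150 mm tall, standing loose on the bench beside the light box. Origin: centre of its underside.
- flask: Glass conical flask, 80 mm in diameter at the foot, 107 mm tall, loose on the bench. Origin: centre of its underside.
- jar: Small glass jar with white lid, 48 mm in diameter, 55 mm tall, loose on the bench. Origin: centre of its underside.
- vial: Glass vial with white cap, 24 mm in diameter, 45 mm tall, standing loose on the light box's top near a far corner. Origin: centre of its underside.
Mind the look-alikes: they are no part of the job. Leave any black or purple look-alike of the flask alone.

How it is judged (in metres and radians):
On the way, in this order (a step that is already met when the one before it is completed fails the run):
1. the pointer has been brought to rest at the long mark, within 5 mm (horizontal distance between pointer_tip and long_mark below 0.005 m and angular speed of polariser below 0.05 rad/s), for 0.3 s.
2. the lamp button is pressed down (value of joint lamp_button above 0.0045 m), for 0.05 s.
At the end, for the whole second after the job is handed in: The pointer's tip rests within 5 mm (seen from above) of the long mark's point, the lamp button was pressed at least 4.5 mm and is up again, and bottle, flask, jar and vial stand upright within 15 mm of where they began (all of step 1 and value of joint lamp_button below 0.0015 m and distance of each of bottle, flask, jar, vial from where it was at the start of the episode below 0.015 m and angle between each of bottle, flask, jar, vial's own z axis and vertical below 0.1 rad); the robot touches nothing.
It fails at once if the lamp button is pressed while the pointer is off the mark (value of joint lamp_button above 0.003 m and not (horizontal distance between pointer_tip and long_mark below 0.005 m)).
It fails at once if the polariser is gripped or pushed roughly (over 20 N) (contact force between the fingers and polariser above 20 N).
It fails at once if the bottle, flask, jar or vial is moved over 15 mm, lifted or knocked over (distance of any of bottle, flask, jar, vial from where it was at the start of the episode above 0.015 m or angle between any of bottle, flask, jar, vial's own z axis and vertical above 0.3 rad).
It also fails if it takes over 58 s, if anything falls off the work surface, if the arm or the gripper's body presses on something with over 40 N, if the wrist force passes 120 N, or if a joint passes its speed limit or range.

### The arm

A 6-joint arm with a two-finger parallel gripper is mounted at the origin on the work surface. World frame = base frame: x ahead of the robot, y to its left, z up, the work surface at z = 0. Lengths are in m, angles in degrees, forces in N, time in s.
With the tool pointing down it reaches from about 0.375 to 0.925 m from the base axis. Payload 5.7 kg.
Tool frame: the origin (TCP) lies midway between the tips of the shut fingers; the grasp point (between the pads) lies 19 mm behind it; y points along the fingers, z is the direction in which the jaws open and shut, and the axes are right-handed (so a half turn about y gives the same grasp; the last joint's range is limited). The gripper opens to 85 mm and grips with 20 to 120 N. Pads are 22 mm wide; open, the fingers measure 114 mm over their backs; the gripper's body (76 mm by 85 mm) begins 54 mm behind the grasp point. The pads swing forward as they close: fully open they stand 13 mm farther back than shut.
Start: joints at [-69.62, 20.558, 86.54, -0, 72.909, -6.595], TCP at [0.272, -0.535, 0.231] pointing down, gripper open.
Joint ranges: [-170.27, 170.27], [-57.76, 135], [12.27, 136.19], [-55.21, 235.2], [11.17, 155.16], [-170.74, 170.74]. Speed limits (degrees/s): [136.94, 136.94, 180, 180, 180, 180].

### API

Orientations are given as a 3x3 rotation matrix whose columns are the frame's x, y, z axes.
In Python, from bench import arm gives the robot as it stands. The module is installed in compiled form; this text tells all that it offers.
- The arm moves only by the tool apply_moves, never from a script. Its argument "rows" is a list of rows, each a list of 4 numbers: the shift along the tool's x, y, z in m, then the turn about the tool's y in degrees. In form: [[dx, dy, dz, spin], ...]. A call has 1 to 20 rows; each row shifts and turns the commanded pose from where the row before left it, along the tool's axes as they then stand; what a row does not reach is not made up. A row lasts 1/12 s, in which the tool goes at most 41.7 mm and 7.16 degrees, less where a joint would pass 70% of its speed; a pose out of reach is approached as far as the arm can. A call with a gripper value outside its range is refused whole. "grip" is the finger opening in m, from 0 to 0.0854, set as the call begins (left out, the last holds). The fingers move at their own pace and stop on an object; "force" is the grip in N (left out, the last holds). Time passes only in rows, so rows that do not move let the fingers close. It gives the time, the measured TCP pose, the force and the opening at its end, in the units of the state.
- arm.sense(): the state, without advancing time (a new reading comes with each control period).
- arm.grab_frame(name): name is "side" or "top" or "wrist"; returns a dict with "pixels" (400x640x3 uint8, red, green, blue), "intrinsics" (3x3 intrinsics, pixels), "dist" ([k1, k2, p1, p2, k3] as OpenCV has them; the pictures are not rectified), "origin" and "rotation" of the camera in the world; the wrist camera has in their place "tool_from_camera" (4x4, takes a point from camera to tool coordinates, whose origin is the TCP and whose axes are the tool frame's). Camera axes: x right, y up, looking along -z (the intrinsics and any distortion apply to the point x, -y, -z); pixel columns grow to the right and rows downward; lengths in m; the calibration is good to about 2 mm. A picture is of the moment at which its call begins: read the wrist's pose just before it. There is no depth.
- arm.finish_job(): hands the job in, once; it reports no verdict.
Trained networks look in a picture, given as the dict that the camera call returned (one of the last four; its "shot" number tells which), for a name from the list of things; names that differ only in an ending like _2 or _b are one class to them, and where a whole thing is asked for, a point or a joint stands for the part that bears it (a point fixed in the world has none). Each returns a list of dicts, best first, with "score" (0 to 1); they miss things now and then, are a little off and sometimes report something else, mostly with a low value. They report only what shows in the picture. A call takes as long as a camera call. They do not tell look-alikes from the thing itself.
- arm.masks_of(picture, target): "region" (400x640 bool, what is visible of it) and "centre" ([row, column] in pixels, amid what is visible of it).
- arm.tip_of(picture, target): "centre" ([row, column] in pixels: a listed point, or the origin of a listed thing).
The state is a dict: "time_s": time; "q": joint angles; "dq": joint speeds; "effort": joint torques, N m; "position": TCP position; "orientation": TCP orientation; "ft_force": force on the tool from outside, world axes, zero at the start; "moment": the same for the moment, N m; "opening": finger opening in m.
Only numpy, scipy, OpenCV 4.12 (cv2) and the standard library are available. Lean on these libraries where they do the work, as an engineer would, in place of code of your own. Each camera call takes 0.05 s, during which the arm holds its last target.

## Working session

There is one attempt and no reset: what is moved stays moved. The work goes in short steps, Python scripts to look and compute and a tool call to move; the robot and the scene stay as the last step left them, time stands still between calls to the robot, and variables do not carry over. Pictures are saved under pics/ and viewed, and the job is handed in when it is done.

Besides the shell and the picture viewer there is one more tool, called after ">>>" by a JSON object that holds its "method" and its "body", one argument or row to a line. apply_moves: Moves the arm, as the interface text tells. Its arguments: {"type":"object","properties":{"rows":{"type":"array"},"grip":{"type":"number"},"force":{"type":"number"}},"required":["rows"]}

```bash
mkdir -p pics; cat > h.py <<'E'
import numpy as np, cv2
from bench import arm
def ray(p,rc,tool=None):
    K=np.array(p["intrinsics"]);D=np.array(p["dist"],float)
    u=cv2.undistortPoints(np.array([[[rc[1],rc[0]]]],float),K,D)[0,0]
    d=np.array([u[0],-u[1],-1.])
    return np.array(p["origin"]),np.array(p["rotation"])@d
def atz(p,rc,z):
    o,d=ray(p,rc); return o+d*(z-o[2])/d[2]
def wristfix(p,s):
    T=np.eye(4);T[:3,:3]=s["orientation"];T[:3,3]=s["position"]
    T=T@np.array(p["tool_from_camera"]);p["origin"]=T[:3,3];p["rotation"]=T[:3,:3];return p
def proj(p,P):
    R=np.array(p["rotation"]);c=R.T@(np.array(P,float)-np.array(p["origin"]))
    c=np.array([c[0],-c[1],-c[2]])
    r=cv2.projectPoints(c.reshape(1,1,3),np.zeros(3),np.zeros(3),np.array(p["intrinsics"]),np.array(p["dist"],float))[0].ravel()
    return r[::-1]
def save(p,n): cv2.imwrite("pics/"+n+".png",np.array(p["pixels"])[:,:,::-1])
E
python3 - <<'E'
from h import *
s=arm.sense();print(s)
Z=dict(ring_centre=.06,lever_tab=.108,pointer_tip=.066,long_mark=.062,lamp_button_top=None,lightbox=0,bottle=0,flask=0,jar=0,vial=.06,scale=.06,polariser=.06)
for n in ["top","side"]:
    p=arm.grab_frame(n);save(p,n+"0");print(n,p["origin"])
    for k,z in Z.items():
        for d in arm.tip_of(p,k)[:2]:
            print(k,round(d["score"],2),np.round(d["centre"],1),np.round(atz(p,d["centre"],z if z is not None else .075),4))
E
```

```text
{'time_s': 0.0, 'q': array([-6.96184678e+01,  2.05989363e+01,  8.66009332e+01,  1.41171264e-04,
        7.29087142e+01, -6.59357363e+00]), 'dq': array([-0.01655635, -0.02411434,  0.02635062, -0.05526888, -0.00073396,
        0.07657469]), 'effort': array([ 1.28172505e-04, -5.27619553e+01, -2.78618681e+01,  7.12605288e-05,
        1.29653723e-02, -6.71886482e-06]), 'position': array([ 0.27192083, -0.53405748,  0.23043027]), 'orientation': array([[-8.91204094e-01, -6.57812862e-04,  4.53602061e-01],
       [-4.53602485e-01,  1.77731431e-03, -8.91202349e-01],
       [-2.19949068e-04, -9.99998204e-01, -1.88233534e-03]]), 'ft_force': array([ 0.07623454, -0.36471392, -0.29611504]), 'moment': array([ 0.00471187, -0.01739891, -0.01503345]), 'opening': 0.08555542063569775}
top [0.39797679 0.06274961 1.27586236]
ring_centre 0.65 [207.9 335.5] [0.5866 0.0492 0.06  ]
lever_tab 0.86 [234.3 308.1] [0.5033 0.1284 0.108 ]
pointer_tip 0.7 [183.4 359.7] [ 0.6599 -0.0241  0.066 ]
pointer_tip 0.26 [209.2 337.5] [0.5817 0.0434 0.066 ]
long_mark 0.62 [179.1 325.8] [0.6747 0.078  0.062 ]
lamp_button_top 0.4
[... 559 characters left out ...]
267.7] [0.4949 0.1291 0.108 ]
pointer_tip 0.98 [233.8 353.3] [ 0.6525 -0.0104  0.066 ]
long_mark 0.71 [204.2 350.9] [0.6684 0.0753 0.062 ]
long_mark 0.67 [236.  353.7] [ 0.6528 -0.0132  0.062 ]
lamp_button_top 0.71 [222.7 319.5] [0.5881 0.0258 0.075 ]
lamp_button_top 0.38 [167.4 327.1] [0.6384 0.1878 0.075 ]
lightbox 0.78 [240.7 314.4] [0.5789 0.0396 0.    ]
bottle 0.95 [340.8 350.8] [ 0.601  -0.2103  0.    ]
flask 0.8 [149.6 240.1] [0.4453 0.3779 0.    ]
flask 0.65 [160.3 286.6] [0.5585 0.3126 0.    ]
jar 0.76 [155.5 338.2] [0.6926 0.304  0.    ]
vial 0.24 [218.1 316.2] [0.5861 0.0526 0.06  ]
scale 0.41 [179.9 262.3] [0.4866 0.1922 0.06  ]
polariser 0.97 [220.  316.6] [0.5859 0.0471 0.06  ]
```

View pics/top0.png

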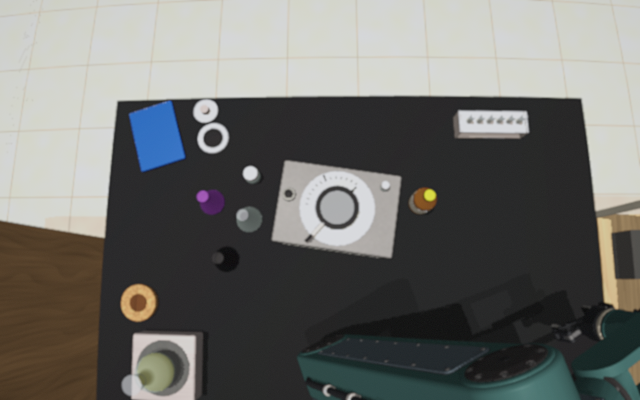

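View pics/side0.png

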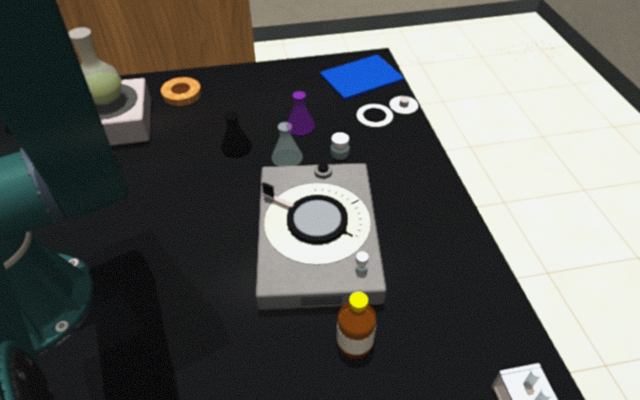

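The top view shows the light box around (335,208), with the lever tab at (308,238), the pointer at lower right, and the long mark at about (325,178). The clear flask is at (249,218). The side view agrees, with the long mark at about (355,202) and the pointer at (352,234). I'll go closer with the wrist camera.

>>> {"method": "apply_moves", "body": {
  "rows": [
    [-0.0225,-0.0065,-0.0213,0],
    [-0.0225,-0.0065,-0.0213,0],
    [-0.0225,-0.0065,-0.0213,0],
    [-0.0225,-0.0065,-0.0213,0],
    [-0.0225,-0.0065,-0.0213,0],
    [-0.0225,-0.0065,-0.0213,0],
    [-0.0225,-0.0065,-0.0213,0],
    [-0.0225,-0.0065,-0.0213,0],
    [-0.0225,-0.0065,-0.0213,0],
    [-0.0225,-0.0065,-0.0213,0],
    [-0.0225,-0.0065,-0.0213,0],
    [-0.0225,-0.0065,-0.0213,0],
    [-0.0225,-0.0065,-0.0213,0],
    [-0.0225,-0.0065,-0.0213,0],
    [-0.0225,-0.0065,-0.0213,0],
    [-0.0225,-0.0065,-0.0213,0],
    [-0.0225,-0.0065,-0.0213,0],
    [-0.0225,-0.0065,-0.0213,0],
    [-0.0225,-0.0065,-0.0213,0],
    [-0.0225,-0.0065,-0.0213,0]
  ],
  "grip": 0
}}

```text
time_s: 2.97
position: [0.4801, 0.0507, 0.3618]
orientation: [[-0.891, 0.0, 0.454], [-0.454, -0.0, -0.891], [-0.0, -1.0, 0.0]]
ft_force: [0.7, 0.3, 0.8]
opening: -0.0003
```

>>> {"method": "apply_moves", "body": {
  "rows": [
    [0,0,0,7],
    [0,0,0,7],
    [0,0,0,7],
    [0,0,0,7],
    [0,0,0,7],
    [0,0,0,7],
    [0,0,0,7],
    [0,0,0,7],
    [0,0,0,7],
    [0,0,0,7],
    [0,0,0,0],
    [0,0,0,0],
    [0,0,0,0]
  ]
}}

```text
time_s: 4.05
position: [0.4799, 0.0491, 0.3614]
orientation: [[-0.734, 0.0, -0.68], [0.68, 0.0, -0.734], [0.0, -1.0, -0.0]]
ft_force: [0.3, 0.0, -0.1]
opening: 0.0
```

```bash
cat > look.py <<'E'
import sys
from h import *
Z=dict(ring_centre=.06,lever_tab=.108,pointer_tip=.066,long_mark=.062,lamp_button_top=.075,lightbox=0,vial=.06,scale=.06,polariser=.06)
s=arm.sense();print(s["time_s"],s["position"],s["orientation"],s["ft_force"],s["q"],s["opening"])
p=wristfix(arm.grab_frame("wrist"),s);save(p,sys.argv[1]);print(p["tool_from_camera"])
for k,z in Z.items():
    for d in arm.tip_of(p,k)[:2]:
        print(k,round(d["score"],2),np.round(d["centre"],1),np.round(atz(p,d["centre"],z),4))
import pickle;pickle.dump({k:np.array(p[k]) for k in ["pixels","origin","rotation","intrinsics","dist"]},open(sys.argv[1]+".pkl","wb"))
E
python3 look.py w1
```

```text
4.05 [0.47992814 0.04908402 0.3613632 ] [[-7.33502946e-01  5.50300339e-05 -6.79686269e-01]
 [ 6.79686270e-01  1.29382917e-04 -7.33502936e-01]
 [ 4.75751004e-05 -9.99999990e-01 -1.32305909e-04]] [ 2.59281034e-01  2.44456277e-04 -8.30626599e-02] [-2.37729132e+00  4.92333926e+00  8.89565050e+01  7.55483986e-03
  8.61173130e+01  1.30441329e+02] 4.9305562099006354e-06
[[-9.35562733e-05 -9.50426949e-01 -3.10947914e-01 -7.90436111e-02]
 [ 8.33600452e-04  3.10947733e-01 -9.50426647e-01 -1.41731491e-01]
 [ 9.99999648e-01 -3.48124697e-04  7.63185223e-04  1.05190364e-03]
 [ 0.00000000e+00  0.00000000e+00  0.00000000e+00  1.00000000e+00]]
ring_centre 0.96 [104.5 270.2] [0.5857 0.0463 0.06  ]
ring_centre 0.72 [101.8 273.1] [0.5854 0.0405 0.06  ]
lever_tab 0.93 [195.1 270.5] [0.4934 0.1293 0.108 ]
lever_tab 0.52 [165.1 123.5] [0.665  0.2496 0.108 ]
pointer_tip 0.8 [ 39.6 262.8] [ 0.651  -0.0074  0.066 ]
pointer_tip 0.69 [100.8 272.2] [0.5866 0.0398 0.066 ]
long_mark 0.86 [ 78.4 216.2] [0.6629 0.077  0.062 ]
long_mark 0.17 [216.1 184.7] [0.5594 0.2753 0.062 ]
lamp_button_top 0.6 [157.5 178.6] [0.6251 0.1996 0.075 ]
lightbox 0.83 [104.8 277.7] [0.5834 0.0445 0.    ]
polariser 0.9 [102.8 271.4] [0.5861 0.0433 0.06  ]
```

View pics/w1.png

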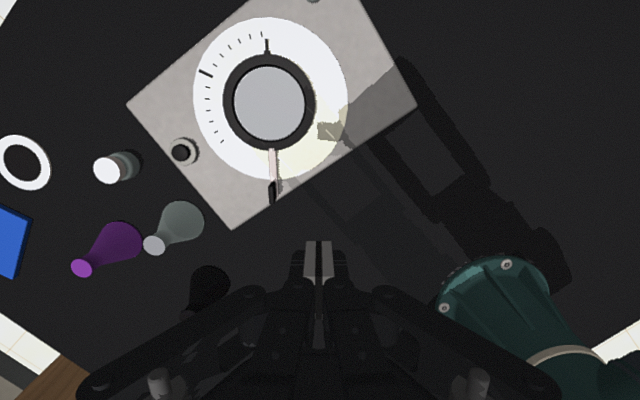

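The wrist view shows the whole scale: the long mark at (205,72), the pointer at (267,45), the tab at (271,190) and the lamp button at (181,152). I'll rectify it onto the plate plane for accurate angles.

```bash
cat > rect.py <<'E'
import sys,pickle
from h import *
def rect(p,c=(0.587,0.046),z=.062,half=.19,n=760):
    # image: up=+x, left=+y ; 0.5mm/px
    g=(np.arange(n)-n/2+.5)*(2*half/n)
    Y,X=np.meshgrid(c[1]-g,c[0]-g)
    P=np.stack([X,Y,np.full_like(X,z)],-1).reshape(-1,3)
    q=(P-p["origin"])@p["rotation"];q=np.stack([q[:,0],-q[:,1],-q[:,2]],-1)
    uv=cv2.projectPoints(q.reshape(-1,1,3),np.zeros(3),np.zeros(3),p["intrinsics"],p["dist"].astype(float))[0].reshape(n,n,2).astype(np.float32)
    return cv2.remap(p["pixels"],uv[...,0],uv[...,1],cv2.INTER_LINEAR),c,half,n
if __name__=="__main__":
    p=pickle.load(open(sys.argv[1]+".pkl","rb"))
    im,c,half,n=rect(p); im=im[:,:,::-1].copy()
    cv2.imwrite("pics/"+sys.argv[1]+"r.png",im[80:680,:])
    m=(im.min(2)>185).astype(np.uint8)
    nn,l,st,_=cv2.connectedComponentsWithStats(m);k=1+np.argmax(st[1:,4])
    cn=cv2.findContours((l==k).astype(np.uint8),cv2.RETR_EXTERNAL,cv2.CHAIN_APPROX_NONE)[0]
    pts=max(cn,key=len)[:,0].astype(float); s=2*half/n
    x=c[0]-(pts[:,1]-n/2+.5)*s; y=c[1]-(pts[:,0]-n/2+.5)*s
    w=np.ones(len(x),bool)
    for _ in range(8):
        A=np.c_[2*x[w],2*y[w],np.ones(w.sum())];q=np.linalg.lstsq(A,x[w]**2+y[w]**2,rcond=None)[0]
        r=np.sqrt(q[2]+q[0]**2+q[1]**2);e=abs(np.hypot(x-q[0],y-q[1])-r);w=e<max(.0015,np.median(e))
    print("centre",q[:2],"r",r,w.sum(),len(x))
    # angular dark profile at r=100-108 (only long) on plate plane
    th=np.radians(np.arange(-180,180,.25));g=im.mean(2)
    for a,b in ((.090,.0955),(.099,.108)):
        pr=0
        for R in np.linspace(a,b,6):
            X=q[0]+R*np.cos(th);Y=q[1]+R*np.sin(th)
            pr=pr+cv2.remap(g.astype(np.float32),((c[1]-Y)/s+n/2-.5).astype(np.float32),((c[0]-X)/s+n/2-.5).astype(np.float32),1)[:,0]
        pr/=6; base=np.median(pr[(th>-.5)&(th<1.2)])
        dk=pr<base-25;i=0;o=[]
        while i<len(th):
            if dk[i]:
                j=i
                while j<len(th) and dk[j]: j+=1
                wt=base-pr[i:j];o.append((round(float(np.degrees((th[i:j]*wt).sum()/wt.sum())),1),round((j-i)*.25,1)));i=j
            i+=1
        print(a,o)
E
python3 rect.py w1
```

```text
centre [0.58598383 0.04635356] r 0.1128979898189072 1183 2366
0.09 [(-157.6, 18.2), (-38.2, 2.2), (-28.2, 2.2), (-18.3, 2.2), (-8.3, 2.2), (1.6, 2.0), (11.8, 2.2), (21.7, 3.5), (31.8, 2.0), (41.8, 2.0), (52.0, 2.0), (61.9, 2.0), (72.0, 2.2), (82.0, 2.2), (133.6, 1.0), (141.0, 4.5)]
0.099 [(-152.3, 28.2), (21.8, 3.2), (133.7, 0.8), (140.5, 5.0)]
```

View pics/w1r.png

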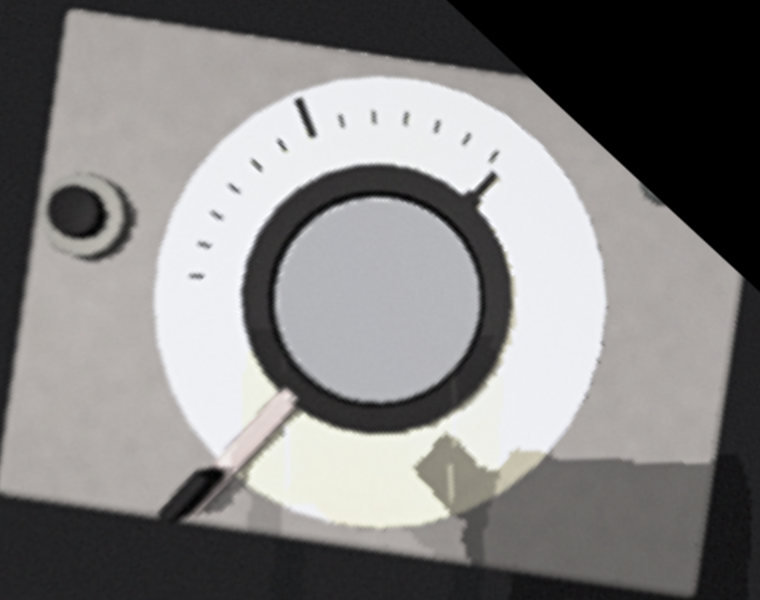

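>>> {"method": "apply_moves", "body": {
  "rows": [
    [0.0115,0,-0.027,0],
    [0.0115,0,-0.027,0],
    [0.0115,0,-0.027,0],
    [0.0115,0,-0.027,0],
    [0,0.023,0,-1],
    [0,0.023,0,0],
    [0,0.023,0,0],
    [0,0.023,0,0],
    [0,0.023,0,0],
    [0,0.023,0,0],
    [0,0.023,0,0],
    [0,0.023,0,0],
    [0,0.023,0,0],
    [0,0.023,0,0],
    [0,0.023,0,0],
    [0,0.02,0,0],
    [0,0,0,0],
    [0,0,0,0]
  ]
}}

```text
time_s: 6.05
position: [0.5192, 0.1593, 0.0876]
orientation: [[-0.743, -0.003, -0.669], [0.669, -0.0, -0.743], [0.002, -1.0, 0.002]]
ft_force: [0.1, 0.3, 1.2]
opening: -0.0
```

```bash
python3 look.py w2; python3 - <<'E'
from h import *
p=arm.grab_frame("side");im=np.array(p["pixels"])[100:320,180:460,::-1]
cv2.imwrite("pics/s2.png",cv2.resize(im,None,fx=2.5,fy=2.5))
E
```

```text
6.05 [0.51921878 0.15929186 0.08761533] [[-7.42916217e-01 -2.65084226e-03 -6.69379166e-01]
 [ 6.69382182e-01 -3.59328498e-04 -7.42918142e-01]
 [ 1.72883180e-03 -9.99996422e-01  2.04137755e-03]] [0.07163616 0.29400976 1.22665086] [9.76340707e+00 2.59560517e+01 1.02102573e+02 6.92799011e-03
 5.20945492e+01 1.41778519e+02] -2.709893094626165e-05
[[-9.54041766e-05 -9.50430644e-01 -3.10936619e-01 -7.90303954e-02]
 [ 8.36631345e-04  3.10936436e-01 -9.50430341e-01 -1.41728164e-01]
 [ 9.99999645e-01 -3.50814346e-04  7.65495433e-04  1.04034616e-03]
 [ 0.00000000e+00  0.00000000e+00  0.00000000e+00  1.00000000e+00]]
ring_centre 0.69 [  9.5 392.2] [0.5867 0.0462 0.06  ]
lever_tab 0.69 [274.1 400.2] [0.4925 0.1285 0.108 ]
lamp_button_top 0.67 [146.8 129.8] [0.6293 0.1949 0.075 ]
lightbox 0.83 [ 34.7 371.5] [ 0.5872  0.0458 -0.    ]
polariser 0.64 [ 11.4 395.9] [0.5847 0.0453 0.06  ]
```

View pics/w2.png

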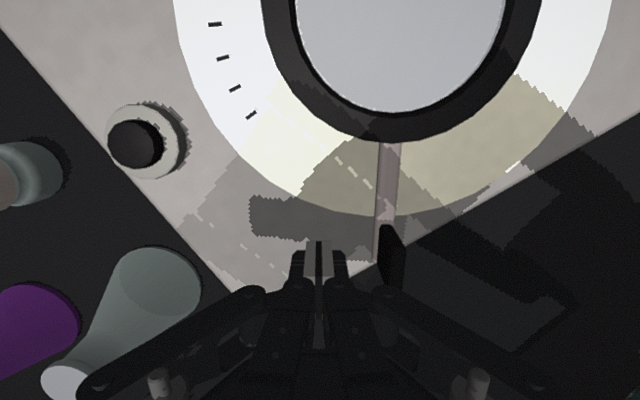

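View pics/s2.png

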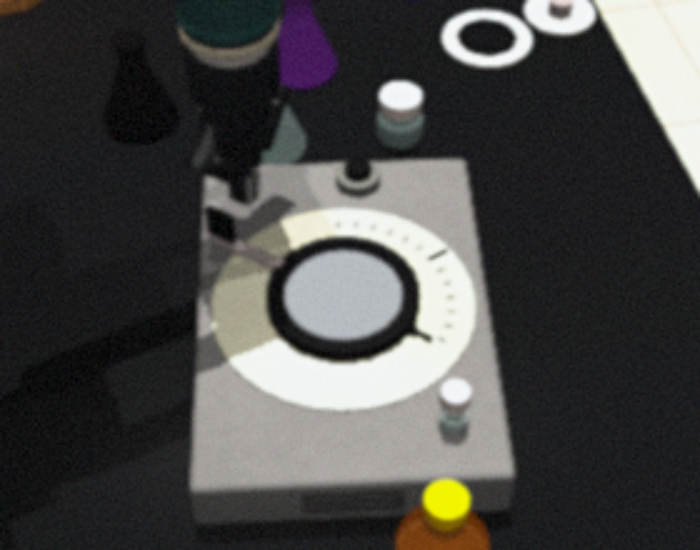

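>>> {"method": "apply_moves", "body": {
  "rows": [
    [0,0,0.004,0],
    [0,0,0.004,0],
    [0,0,0.004,0],
    [0,0,0.002,0],
    [0,0,0.002,0],
    [0,0,0,0]
  ]
}}

```text
time_s: 7.1
position: [0.5088, 0.1472, 0.0883]
orientation: [[-0.743, -0.001, -0.67], [0.67, 0.0, -0.743], [0.0, -1.0, 0.0]]
ft_force: [-0.7, -0.4, 0.1]
opening: -0.0
```

>>> {"method": "apply_moves", "body": {
  "rows": [
    [0,0,0.002,0],
    [0,0,0.002,0],
    [0,0,0.001,0],
    [0,0,0,0]
  ]
}}

```text
time_s: 7.43
position: [0.5057, 0.1437, 0.0883]
orientation: [[-0.743, -0.0, -0.67], [0.67, 0.0, -0.743], [0.0, -1.0, 0.0]]
ft_force: [-0.3, 0.4, 0.5]
opening: -0.0001
```

>>> {"method": "apply_moves", "body": {
  "rows": [
    [0,0,0.002,0],
    [0,0,0.002,0],
    [0,0,0.001,0],
    [0,0,0,0]
  ]
}}

```text
time_s: 7.77
position: [0.5026, 0.1401, 0.0884]
orientation: [[-0.743, 0.0, -0.67], [0.67, 0.0, -0.743], [0.0, -1.0, -0.0]]
ft_force: [0.8, 1.6, -0.5]
opening: -0.0001
```

```bash
python3 look.py w3
```

```text
7.7667 [0.50262057 0.1400866  0.0883667 ] [[-7.42769852e-01  2.13632880e-04 -6.69546789e-01]
 [ 6.69546823e-01  2.43423006e-04 -7.42769812e-01]
 [ 4.30303775e-06 -9.99999948e-01 -3.23844486e-04]] [ 0.80426666  1.58626233 -0.50285246] [7.97709390e+00 2.44547074e+01 1.04899921e+02 1.56691138e-02
 5.06313155e+01 1.39999254e+02] -0.00010459370057895041
[[-9.34530242e-05 -9.50430531e-01 -3.10936968e-01 -7.90290866e-02]
 [ 8.36754088e-04  3.10936786e-01 -9.50430226e-01 -1.41731789e-01]
 [ 9.99999646e-01 -3.48998358e-04  7.66218649e-04  1.04249038e-03]
 [ 0.00000000e+00  0.00000000e+00  0.00000000e+00  1.00000000e+00]]
ring_centre 0.59 [ 10.3 344.8] [0.5862 0.0451 0.06  ]
lever_tab 0.94 [277.8 354.3] [0.4889 0.1274 0.108 ]
long_mark 0.43 [170.8   9.8] [0.6593 0.2513 0.062 ]
long_mark 0.27 [148.8  81. ] [0.6366 0.2066 0.062 ]
lamp_button_top 0.69 [146.6  83.2] [0.6306 0.1953 0.075 ]
lightbox 0.92 [ 39.5 339.8] [0.5836 0.0452 0.    ]
polariser 0.67 [ 12.5 346. ] [0.585  0.0453 0.06  ]
```

View pics/w3.png

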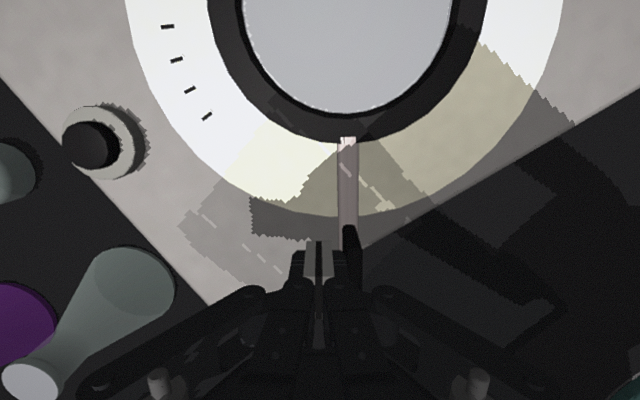

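The tab at (350,255) touches the right finger, and the force is about 1.8 N. Next I'll sweep along the arc while spinning with the tab.

>>> {"method": "apply_moves", "body": {
  "rows": [
    [0.0003,0,0.00327,-1.5],
    [0.0003,0,0.00327,-1.5],
    [0.0003,0,0.00327,-1.5],
    [0.0003,0,0.00327,-1.5],
    [0.0003,0,0.00327,-1.5],
    [0.0003,0,0.00327,-1.5],
    [0.0003,0,0.00327,-1.5],
    [0.0003,0,0.00327,-1.5],
    [0.0003,0,0.00327,-1.5],
    [0.0003,0,0.00327,-1.5]
  ]
}}

```text
time_s: 9.1
position: [0.4814, 0.1153, 0.0884]
orientation: [[-0.891, 0.0, -0.453], [0.453, 0.0, -0.891], [-0.0, -1.0, -0.0]]
ft_force: [1.6, 2.3, -0.4]
opening: -0.0001
```

```bash
cat > st.py <<'E'
from h import *
s=arm.sense();C=np.array([.586,.0464])
R=np.array(s["orientation"]);r=np.array(s["position"])[:2]-C
print(s["time_s"],"rel x,z",r@R[:2,0],r@R[:2,2],"yaw",np.degrees(np.arctan2(R[1,2],R[0,2])),"F",s["ft_force"],"z",s["position"][2],"q6",s["q"][5])
E
python3 st.py
```

```text
9.1 rel x,z 0.12446348404213352 -0.013963121805346479 yaw -116.954910500299 F [ 1.59485756  2.33618502 -0.41408208] z 0.08837222996705958 q6 122.38535744751802
```

>>> {"method": "apply_moves", "body": {
  "rows": [
    [0.0003,0,0.00327,-1.5],
    [0.0003,0,0.00327,-1.5],
    [0.0003,0,0.00327,-1.5],
    [0.0003,0,0.00327,-1.5],
    [0.0003,0,0.00327,-1.5],
    [0.0003,0,0.00327,-1.5],
    [0.0003,0,0.00327,-1.5],
    [0.0003,0,0.00327,-1.5],
    [0.0003,0,0.00327,-1.5],
    [0.0003,0,0.00327,-1.5],
    [0.0003,0,0.00327,-1.5],
    [0.0003,0,0.00327,-1.5],
    [0.0003,0,0.00327,-1.5],
    [0.0003,0,0.00327,-1.5]
  ]
}}

```text
time_s: 10.27
position: [0.4636, 0.073, 0.0884]
orientation: [[-0.995, -0.0, -0.104], [0.104, 0.0, -0.995], [0.0, -1.0, -0.0]]
ft_force: [0.3, 3.2, 0.7]
opening: -0.0
```

```bash
python3 st.py
```

```text
10.2667 rel x,z 0.12453398159053117 -0.013773572675202203 yaw -95.95501104120385 F [0.25132962 3.17476489 0.73886419] z 0.08835348874454478 q6 96.42618100140581
```

>>> {"method": "apply_moves", "body": {
  "rows": [
    [0.0003,0,0.00327,-1.5],
    [0.0003,0,0.00327,-1.5],
    [0.0003,0,0.00327,-1.5],
    [0.0003,0,0.00327,-1.5],
    [0.0003,0,0.00327,-1.5],
    [0.0003,0,0.00327,-1.5],
    [0.0003,0,0.00327,-1.5],
    [0.0003,0,0.00327,-1.5],
    [0.0003,0,0.00327,-1.5],
    [0.0003,0,0.00327,-1.5],
    [0.0003,0,0.00327,-1.5],
    [0.0003,0,0.00327,-1.5],
    [0.0003,0,0.00327,-1.5],
    [0,0,0,0],
    [0,0,0,0]
  ]
}}

```text
time_s: 11.52
position: [0.4619, 0.0304, 0.0883]
orientation: [[-0.973, -0.0, 0.232], [-0.232, -0.0, -0.973], [0.0, -1.0, 0.0]]
ft_force: [0.2, -0.1, 0.3]
opening: -0.0001
```

```bash
python3 st.py; cat > tr.py <<'E'
import sys
from rect import *
n=sys.argv[1]
for nm in ("top","side"):
    p=arm.grab_frame(nm)
    for k,z in (("pointer_tip",.066),("long_mark",.062),("lever_tab",.108),("ring_centre",.06)):
        for d in arm.tip_of(p,k)[:1]:
            P=atz(p,d["centre"],z);print(nm,k,round(d["score"],2),np.round(P,4),"ang",np.round(np.degrees(np.arctan2(P[1]-.0464,P[0]-.586)),1))
    q={k:np.array(p[k]) for k in ["pixels","origin","rotation","intrinsics","dist"]}
    pickle.dump(q,open(n+nm+".pkl","wb"))
    cv2.imwrite(f"pics/{n}{nm}.png",rect(q)[0][80:680,:,::-1])
E
python3 tr.py a
```

```text
11.5167 rel x,z 0.12438524489304406 -0.013202809491488448 yaw -76.5788921867583 F [ 0.20630789 -0.06904196  0.33288469] z 0.0882959616932181 q6 71.79585599556552
top pointer_tip 0.96 [0.6663 0.072  0.066 ] ang 17.7
top long_mark 0.89 [0.6772 0.0808 0.062 ] ang 20.6
top lever_tab 0.4 [0.6219 0.1923 0.108 ] ang 76.2
top ring_centre 0.63 [0.5854 0.0492 0.06  ] ang 102.8
side pointer_tip 0.8 [0.6743 0.0649 0.066 ] ang 11.9
side long_mark 0.87 [0.6643 0.0743 0.062 ] ang 19.6
side lever_tab 0.77 [0.4636 0.0152 0.108 ] ang -165.7
side ring_centre 0.97 [0.5846 0.0448 0.06  ] ang -130.6
```

View pics/aside.png

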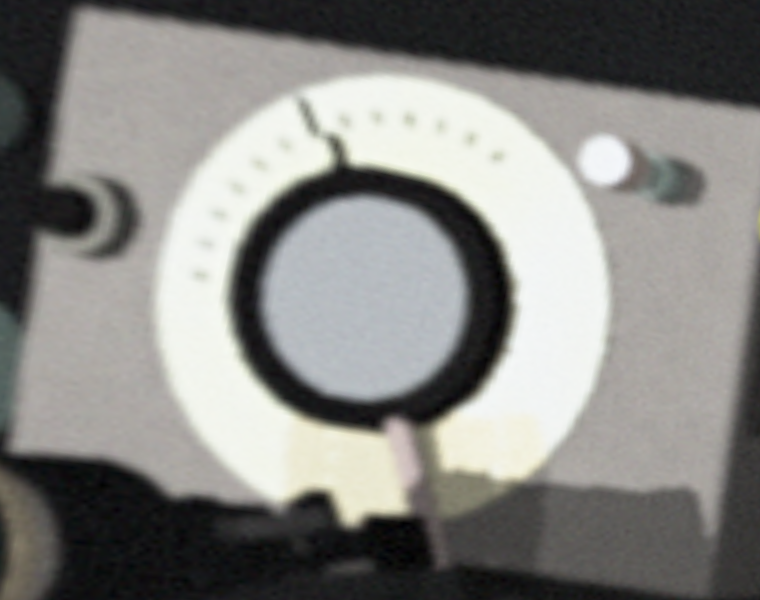

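The side view shows the pointer still a little clockwise of the long mark, about 7–8° short by both views and the tool yaw. I'll push about 7° more and then check from above.

>>> {"method": "apply_moves", "body": {
  "rows": [
    [0.0003,0,0.0022,-1],
    [0.0003,0,0.0022,-1],
    [0.0003,0,0.0022,-1],
    [0.0003,0,0.0022,-1],
    [0.0003,0,0.0022,-1],
    [0.0003,0,0.0022,-1],
    [0.0003,0,0.0022,-1],
    [0,0,0,0],
    [0,0,0,0],
    [0,0,0,0]
  ]
}}

```text
time_s: 12.85
position: [0.4643, 0.0149, 0.0883]
orientation: [[-0.937, -0.0, 0.35], [-0.35, -0.0, -0.937], [0.0, -1.0, 0.0]]
ft_force: [0.3, 0.8, -0.9]
opening: -0.0003
```

```bash
python3 st.py; python3 look.py w4; python3 tr.py b
```

```text
12.85 rel x,z 0.125010744329635 -0.013049469113697912 yaw -69.53252782254364 F [ 0.28992009  0.77619684 -0.93384232] z 0.08828237570907888 q6 62.87674154882858
12.85 [0.46431798 0.01491246 0.08828238] [[-9.36870783e-01 -3.76085910e-04  3.49675556e-01]
 [-3.49675459e-01 -2.99030594e-04 -9.36870847e-01]
 [ 4.56907614e-04 -9.99999885e-01  1.48645014e-04]] [ 0.28992009  0.77619684 -0.93384232] [-6.67381989e+00  2.08269867e+01  1.11915534e+02 -2.65726408e-02
  4.72768934e+01  6.28767415e+01] -0.0002929957883737624
[[-9.39941881e-05 -9.50698127e-01 -3.10117821e-01 -7.84838204e-02]
 [ 5.83288888e-04  3.10117718e-01 -9.50697986e-01 -1.41730902e-01]
 [ 9.99999825e-01 -2.70248364e-04  5.25382390e-04 -1.43042423e-04]
 [ 0.00000000e+00  0.00000000e+00  0.00000000e+00  1.00000000e+00]]
ring_centre 0.89 [ 10.3 345.8] [0.5865 0.0456 0.06  ]
lever_tab 0.75 [273.5 354.3] [ 0.4708 -0.0012  0.108 ]
lever_tab 0.56 [ 11.3 345.3] [0.5724 0.0448 0.108 ]
pointer_tip 0.18 [  3.7 632.8] [ 0.6405 -0.0888  0.066 ]
lightbox 0.56 [ 39.5 340.5] [0.5853 0.0434 0.    ]
vial 0.87 [  2.5 634. ] [ 0.6449 -0.0939  0.06  ]
polariser 0.67 [  9.9 346.2] [0.5868 0.0455 0.06  ]
top pointer_tip 0.89 [0.675  0.0747 0.066 ] ang 17.6
top long_mark 0.72 [0.6589 0.0787 0.062 ] ang 23.9
top ring_centre 0.94 [0.5906 0.0576 0.06  ] ang 67.9
side pointer_tip 0.57 [0.6643 0.0794 0.066 ] ang 22.9
side long_mark 0.67 [0.6726 0.0831 0.062 ] ang 23.0
side lever_tab 0.69 [ 0.4729 -0.0005  0.108 ] ang -157.5
side ring_centre 0.57 [0.5874 0.0454 0.06  ] ang -36.7
```

View pics/bside.png

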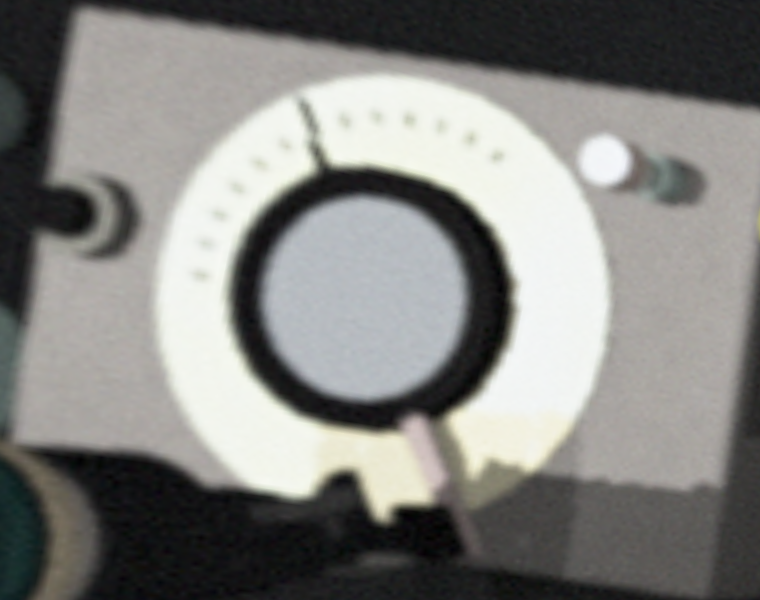

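View pics/btop.png

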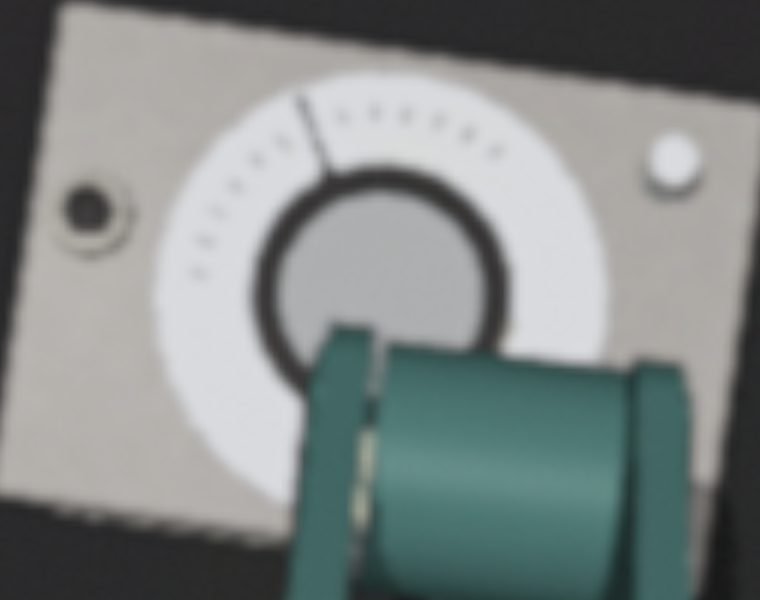

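Top and side views both show the pointer essentially in line with the long mark. I'll back off, rise and check with the wrist camera.

>>> {"method": "apply_moves", "body": {
  "rows": [
    [0,0,-0.005,0],
    [0,0,-0.01,0],
    [0,0,-0.015,0],
    [0,0,-0.02,0],
    [0,-0.025,0,0],
    [0,-0.03,0,0],
    [0,-0.03,0,0],
    [0,-0.03,0,0],
    [0,-0.03,0,0],
    [0,-0.03,0,0],
    [0,-0.03,0,0],
    [0,-0.03,0,0],
    [0,-0.03,0,0],
    [0,0,0,0],
    [0,0,0,0]
  ]
}}

```text
time_s: 15.1
position: [0.4476, 0.0627, 0.3549]
orientation: [[-0.937, 0.004, 0.35], [-0.35, 0.0, -0.937], [-0.004, -1.0, 0.001]]
ft_force: [-1.1, -0.4, -0.3]
opening: 0.0
```

```bash
python3 look.py w5; python3 rect.py w5
```

```text
15.1 [0.44759933 0.06269381 0.35490475] [[-9.36640220e-01  3.84801169e-03  3.50271738e-01]
 [-3.50273405e-01  2.53689137e-04 -9.36647467e-01]
 [-3.69309053e-03 -9.99992564e-01  1.11024071e-03]] [-1.10699325 -0.40784353 -0.25015882] [-8.09961000e-01  2.16297127e+00  9.28368722e+01  1.77240097e-02
  8.47799089e+01  6.86843930e+01] 1.4906319550713169e-05
[[-9.09621441e-05 -9.50698272e-01 -3.10117377e-01 -7.84803326e-02]
 [ 5.83257327e-04  3.10117275e-01 -9.50698131e-01 -1.41736211e-01]
 [ 9.99999826e-01 -2.67355773e-04  5.26292801e-04 -1.44693064e-04]
 [ 0.00000000e+00  0.00000000e+00  0.00000000e+00  1.00000000e+00]]
ring_centre 0.7 [ 72.4 364.7] [0.5859 0.045  0.06  ]
lever_tab 0.92 [167.5 363.9] [0.4674 0.0034 0.108 ]
pointer_tip 0.33 [  0.9 366.2] [0.6652 0.0777 0.066 ]
long_mark 0.78 [  1.2 364.1] [0.6653 0.08   0.062 ]
lightbox 0.63 [ 73.9 361. ] [0.5908 0.0434 0.    ]
vial 0.74 [  0. 365.] [0.6676 0.0794 0.06  ]
vial 0.68 [ 66.  472.4] [ 0.6474 -0.093   0.06  ]
polariser 0.81 [ 71.7 364.6] [0.5867 0.0455 0.06  ]
centre [0.57399067 0.06362196] r 0.0950754835808122 570 1141
0.09 [(-143.4, 8.8), (-54.1, 22.2), (19.7, 25.5), (39.0, 1.2), (98.4, 1.5), (127.8, 50.8), (156.0, 4.2)]
0.099 [(20.7, 45.2)]
```

View pics/w5r.png

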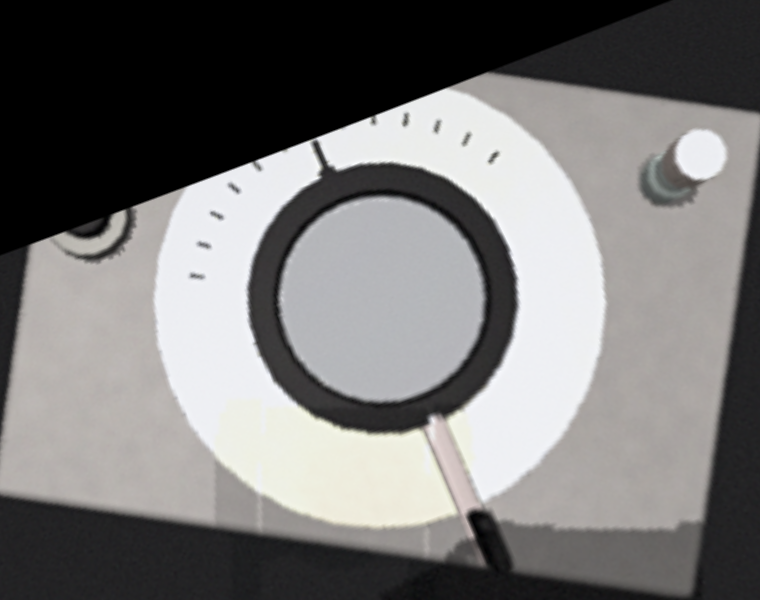

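The long mark is just cut off at the top edge, so I'll shift about 80 mm forward.

>>> {"method": "apply_moves", "body": {
  "rows": [
    [-0.02,0,0,0],
    [-0.02,0,0,0],
    [-0.02,0,0,0],
    [-0.02,0,0,0],
    [0,0,0,0],
    [0,0,0,0],
    [0,0,0,0]
  ]
}}

```text
time_s: 16.18
position: [0.5214, 0.0898, 0.3529]
orientation: [[-0.937, -0.001, 0.35], [-0.35, -0.0, -0.937], [0.001, -1.0, -0.0]]
ft_force: [-0.3, -0.3, 0.1]
opening: 0.0005
```

```bash
python3 look.py w6; python3 rect.py w6
```

```text
16.1833 [0.52137733 0.08984121 0.35293241] [[-9.36796299e-01 -1.32789287e-03  3.49872735e-01]
 [-3.49872885e-01 -1.25097394e-04 -9.36797176e-01]
 [ 1.28773446e-03 -9.99999111e-01 -3.47402934e-04]] [-0.27406346 -0.25426941  0.09443141] [ 2.29691718e+00  9.49583633e+00  8.46960085e+01 -4.12318309e-03
  8.58844640e+01  7.18176705e+01] 0.0004849423379393138
[[-9.48655545e-05 -9.50698146e-01 -3.10117762e-01 -7.84846464e-02]
 [ 5.83079447e-04  3.10117658e-01 -9.50698006e-01 -1.41729680e-01]
 [ 9.99999826e-01 -2.71011787e-04  5.24913065e-04 -1.42825122e-04]
 [ 0.00000000e+00  0.00000000e+00  0.00000000e+00  1.00000000e+00]]
ring_centre 0.66 [127.1 363.9] [0.5889 0.044  0.06  ]
lever_tab 0.63 [217.8 364.9] [4.728e-01 3.000e-04 1.080e-01]
pointer_tip 0.62 [ 63.6 361.7] [0.6657 0.0811 0.066 ]
long_mark 0.74 [ 64.1 362.7] [0.6663 0.0792 0.062 ]
lamp_button_top 0.87 [ 58.1 272.8] [0.6292 0.195  0.075 ]
lightbox 0.83 [127.5 359.3] [0.5848 0.0408 0.    ]
lightbox 0.61 [ 79.1 190.5] [0.5604 0.3235 0.    ]
vial 0.75 [123.3 462.2] [ 0.6451 -0.0894  0.06  ]
scale 0.26 [126.5 358.9] [0.5871 0.0512 0.06  ]
polariser 0.91 [125.6 362.5] [0.5902 0.0467 0.06  ]
centre [0.59307144 0.10735566] r 0.12733027913410114 1845 3691
0.09 [(-135.3, 16.8), (-57.9, 16.5), (-13.8, 3.5), (54.4, 1.0), (67.5, 16.8), (80.3, 0.8), (159.9, 9.5)]
0.099 [(-129.2, 28.5), (-66.6, 20.2), (67.4, 13.2), (162.1, 8.2)]
```

View pics/w6r.png

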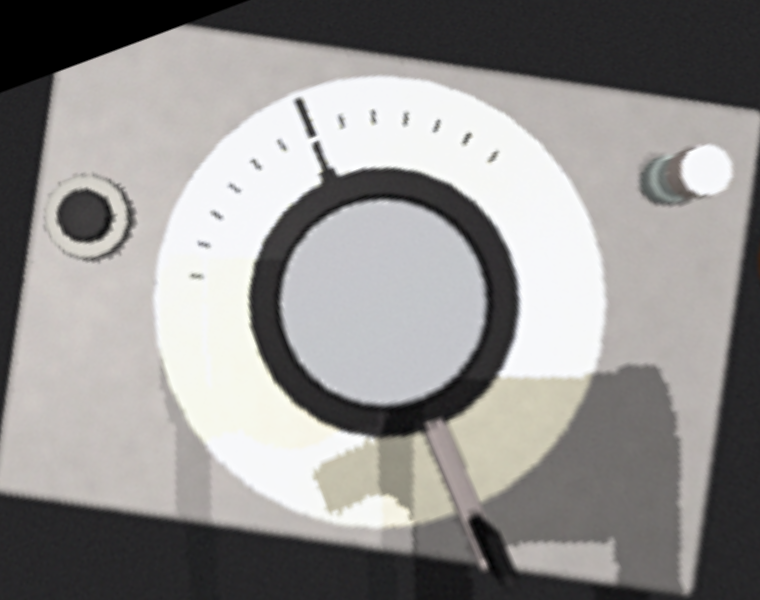

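The pointer is in line with the long mark: its tip is at (316,140) and the mark's inner end at (314,136), roughly 1 mm off. Next is the lamp button, at about (0.629, 0.193).

>>> {"method": "apply_moves", "body": {
  "rows": [
    [-0.0274,0,-0.0118,0],
    [-0.0274,0,-0.0118,0],
    [-0.0274,0,-0.0118,0],
    [-0.0274,0,-0.0118,0],
    [-0.0274,0,-0.0118,0],
    [0,0.03,0,0],
    [0,0.03,0,0],
    [0,0.03,0,0],
    [0,0.03,0,0],
    [0,0.03,0,0],
    [0,0.03,0,0],
    [0,0.03,0,0],
    [0,0.02,0,0],
    [0,0,0,0],
    [0,0,0,0]
  ]
}}

```text
time_s: 17.93
position: [0.6289, 0.193, 0.1224]
orientation: [[-0.937, -0.003, 0.35], [-0.35, -0.0, -0.937], [0.003, -1.0, -0.001]]
ft_force: [0.0, 0.2, 1.1]
opening: -0.0005
```

```bash
python3 look.py w7; python3 - <<'E'
from h import *
p=arm.grab_frame("side");im=np.array(p["pixels"])[100:260,220:440,::-1]
cv2.imwrite("pics/s7.png",cv2.resize(im,None,fx=3.5,fy=3.5))
E
```

```text
17.9333 [0.62886102 0.1930216  0.12236832] [[-9.36818715e-01 -2.72871568e-03  3.49804586e-01]
 [-3.49804707e-01 -4.48404354e-04 -9.36822537e-01]
 [ 2.71317625e-03 -9.99996177e-01 -5.34443999e-04]] [0.00998762 0.17334933 1.13416621] [1.10483511e+01 3.12652133e+01 8.52182679e+01 5.29494762e-03
 6.36748887e+01 8.05705886e+01] -0.0004791123887054419
[[-9.57636208e-05 -9.50698127e-01 -3.10117820e-01 -7.84858252e-02]
 [ 5.82998709e-04  3.10117715e-01 -9.50697987e-01 -1.41727954e-01]
 [ 9.99999825e-01 -2.71840570e-04  5.24557785e-04 -1.42590035e-04]
 [ 0.00000000e+00  0.00000000e+00  0.00000000e+00  1.00000000e+00]]
ring_centre 0.9 [311.2 463.7] [0.5881 0.0441 0.06  ]
pointer_tip 0.78 [225.8 476. ] [0.6631 0.0797 0.066 ]
pointer_tip 0.73 [209.  171.5] [0.5964 0.2965 0.066 ]
long_mark 0.86 [222.1 477.2] [0.6653 0.0775 0.062 ]
lamp_button_top 0.95 [229.5 320.5] [0.6233 0.1895 0.075 ]
lightbox 0.85 [273.  434.2] [0.5868 0.0466 0.    ]
vial 0.66 [303.6 630.5] [ 0.645 -0.092  0.06 ]
polariser 0.93 [310.2 461.6] [0.5884 0.0464 0.06  ]
```

View pics/w7.png

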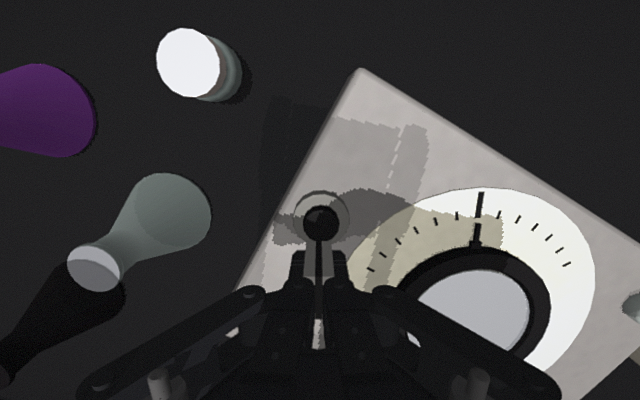

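View pics/s7.png

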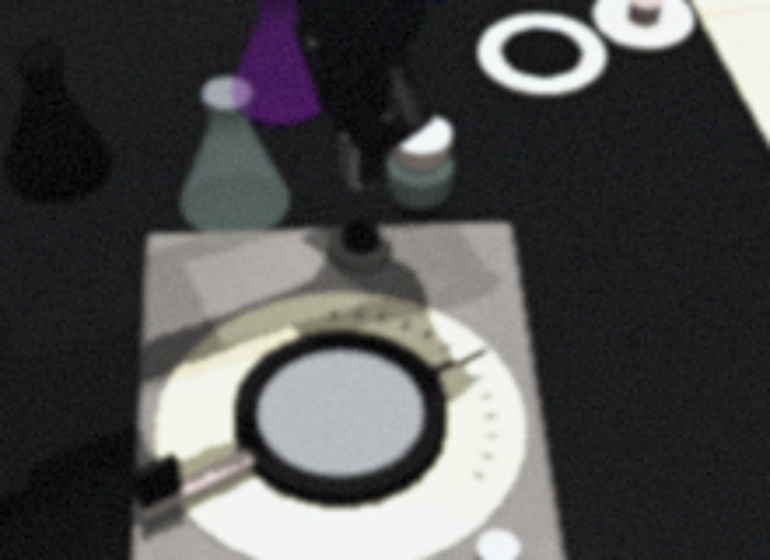

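The fingers are lined up sideways with the button, at (320,222) in the wrist view. I'll triangulate its top from several pictures.

```bash
python3 - <<'E'
from h import *
import pickle
A=[];B=[]
for n,rc in (("w1",(152,181)),("w2",(144,135)),("w6",(58.1,272.8)),("w7",(222,320.5))):
    p=pickle.load(open(n+".pkl","rb"))
    g=p["pixels"].mean(2);r,c=map(int,rc);y0,x0=max(r-30,0),c-32
    w=(g[y0:r+30,x0:c+32]<55).astype(np.uint8);_,l,st,ce=cv2.connectedComponentsWithStats(w)
    k=l[r-y0,c-x0];q=(ce[k][1]+y0,ce[k][0]+x0);print(n,k,st[k],np.round(q,1))
    if n=="w7": q=rc
    o,d=ray(p,q);d/=np.linalg.norm(d);M=np.eye(3)-np.outer(d,d);A.append(M);B.append(M@o)
    print([np.round(atz(p,q,z)[:2],4) for z in (.075,.085,.09)])
print(np.linalg.solve(sum(A),sum(B)))
E
```

```text
w1 4 [ 23  22  18  17 234] [152.2 180.6]
[array([0.6281, 0.1912]), array([0.626 , 0.1866]), array([0.6249, 0.1843])]
w2 2 [   5    6   56   49 2147] [143.5 135.4]
[array([0.6283, 0.1913]), array([0.625 , 0.1857]), array([0.6234, 0.1829])]
w6 0 [   2    0   62   60 2836] [ 60.2 278.5]
[array([0.6293, 0.1872]), array([0.6285, 0.1855]), array([0.6281, 0.1847])]
w7 8 [  15   13   37   47 1126] [224.5 320.6]
[array([0.6287, 0.1916]), array([0.6327, 0.1931]), array([0.6346, 0.1939])]
[0.62856028 0.19025107 0.07492157]
```

>>> {"method": "apply_moves", "body": {
  "rows": [
    [0.001,0,0.0017,0],
    [0,0.014,0,0],
    [0,0.014,0,0],
    [0,0.012,0,0],
    [0,0.002,0,0],
    [0,0,0,0],
    [0,0,0,0]
  ]
}}

```text
time_s: 19.07
position: [0.6291, 0.1912, 0.0815]
orientation: [[-0.937, -0.001, 0.35], [-0.35, -0.0, -0.937], [0.001, -1.0, -0.0]]
ft_force: [-0.5, 0.1, 2.5]
opening: -0.0001
```

>>> {"method": "apply_moves", "body": {
  "rows": [
    [0,0.001,0,0],
    [0,0.001,0,0],
    [0,0.001,0,0],
    [0,0.001,0,0],
    [0,0,0,0],
    [0,0,0,0]
  ]
}}

```text
time_s: 19.57
position: [0.6297, 0.1914, 0.0777]
orientation: [[-0.937, 0.001, 0.35], [-0.35, 0.0, -0.937], [-0.001, -1.0, 0.0]]
ft_force: [0.7, 0.8, 3.1]
opening: -0.0001
```

>>> {"method": "apply_moves", "body": {
  "rows": [
    [0,0.001,0,0],
    [0,0.001,0,0],
    [0,0.001,0,0],
    [0,0,0,0],
    [0,0,0,0]
  ]
}}

```text
time_s: 19.98
position: [0.6298, 0.1914, 0.0759]
orientation: [[-0.937, 0.001, 0.35], [-0.35, 0.0, -0.937], [-0.001, -1.0, 0.0]]
ft_force: [-3.9, -1.3, 13.3]
opening: -0.0
```

The button met a hard stop at z=0.0759 (13 N). I'll rise slowly and watch the spring force, to confirm it was full travel.

>>> {"method": "apply_moves", "body": {
  "rows": [
    [0,-0.001,0,0],
    [0,-0.0005,0,0],
    [0,0,0,0],
    [0,0,0,0]
  ]
}}

```text
time_s: 20.32
position: [0.6297, 0.1913, 0.0761]
orientation: [[-0.937, 0.001, 0.35], [-0.35, 0.0, -0.937], [-0.001, -1.0, -0.0]]
ft_force: [-0.3, 0.3, 6.2]
opening: -0.0001
```

>>> {"method": "apply_moves", "body": {
  "rows": [
    [0,-0.001,0,0],
    [0,-0.001,0,0],
    [0,0,0,0],
    [0,0,0,0]
  ]
}}

```text
time_s: 20.65
position: [0.6297, 0.1914, 0.0778]
orientation: [[-0.937, 0.001, 0.35], [-0.35, 0.0, -0.937], [-0.001, -1.0, -0.0]]
ft_force: [1.3, -0.0, 2.5]
opening: -0.0003
```

>>> {"method": "apply_moves", "body": {
  "rows": [
    [0,-0.001,0,0],
    [0,-0.001,0,0],
    [0,0,0,0],
    [0,0,0,0]
  ]
}}

```text
time_s: 20.98
position: [0.6294, 0.1913, 0.0798]
orientation: [[-0.937, 0.0, 0.35], [-0.35, 0.0, -0.937], [-0.0, -1.0, -0.0]]
ft_force: [2.6, 0.1, 1.6]
opening: 0.0002
```

>>> {"method": "apply_moves", "body": {
  "rows": [
    [0,-0.001,0,0],
    [0,-0.001,0,0],
    [0,0,0,0],
    [0,0,0,0]
  ]
}}

```text
time_s: 21.32
position: [0.629, 0.1912, 0.0817]
orientation: [[-0.937, -0.001, 0.35], [-0.35, -0.0, -0.937], [0.001, -1.0, -0.0]]
ft_force: [1.4, -0.5, 1.5]
opening: 0.0002
```

>>> {"method": "apply_moves", "body": {
  "rows": [
    [0,-0.002,0,0],
    [0,-0.002,0,0],
    [0,0,0,0],
    [0,0,0,0]
  ]
}}

```text
time_s: 21.65
position: [0.6291, 0.1912, 0.0858]
orientation: [[-0.937, -0.0, 0.35], [-0.35, 0.0, -0.937], [0.0, -1.0, -0.0]]
ft_force: [-0.1, -0.1, 0.9]
opening: -0.0001
```

The spring force fades from about 4 N to zero between z=0.076 and 0.082, which is a full 6 mm stroke. I'll rise and check.

>>> {"method": "apply_moves", "body": {
  "rows": [
    [0,-0.02,0,0],
    [0,-0.03,0,0],
    [0,-0.03,0,0],
    [0,-0.03,0,0],
    [0,-0.03,0,0],
    [0.02,-0.03,0,0],
    [0.025,-0.03,0.01,0],
    [0.025,-0.03,0.01,0],
    [0.025,-0.03,0.01,0],
    [0.025,0,0.01,0],
    [0,0,0,0],
    [0,0,0,0],
    [0,0,0,0]
  ]
}}

```text
time_s: 22.73
position: [0.5308, 0.1119, 0.3455]
orientation: [[-0.937, -0.0, 0.349], [-0.349, 0.0, -0.937], [0.0, -1.0, -0.001]]
ft_force: [0.9, 0.1, 0.2]
opening: 0.0001
```

```bash
python3 look.py w8 | grep -v "^\["; python3 rect.py w8; python3 - <<'E'
from h import *
for n in ("side","top"):
    p=arm.grab_frame(n);save(p,n+"9")
    for k,z in dict(bottle=0,flask=0,jar=0,vial=.06).items():
        for d in arm.tip_of(p,k)[:2]: print(n,k,round(d["score"],2),np.round(d["centre"],1))
E
```

```text
22.7333 [0.53083405 0.1119395  0.34547867] [[-9.36951913e-01 -3.10809755e-04  3.49458175e-01]
 [-3.49458285e-01  4.36467059e-04 -9.36951822e-01]
 [ 1.38686784e-04 -9.99999856e-01 -5.17563690e-04]] [0.8913846  0.1356906  0.16900108] [4.59309812e+00 1.09050602e+01 8.39351941e+01 2.64471638e-02
 8.51754945e+01 7.41366870e+01] 6.870984301638505e-05
 [ 5.83469444e-04  3.10117907e-01 -9.50697924e-01 -1.41731193e-01]
 [ 9.99999825e-01 -2.70525706e-04  5.25481821e-04 -1.42186822e-04]
 [ 0.00000000e+00  0.00000000e+00  0.00000000e+00  1.00000000e+00]]
ring_centre 0.79 [141.1 373.7] [0.5854 0.0461 0.06  ]
lever_tab 0.71 [233.6 378. ] [ 0.469  -0.0027  0.108 ]
pointer_tip 0.71 [ 75.2 374.6] [0.6671 0.0819 0.066 ]
long_mark 0.55 [ 79.2 376. ] [0.6637 0.0775 0.062 ]
lamp_button_top 0.87 [ 73.6 290. ] [0.6284 0.1888 0.075 ]
lightbox 0.7 [135.4 370. ] [0.5892 0.0425 0.    ]
vial 0.69 [135.5 478.4] [ 0.6471 -0.0945  0.06  ]
polariser 0.63 [141.7 376.3] [0.5859 0.0422 0.06  ]
centre [0.58929439 0.06599359] r 0.1243683960751775 2085 4170
0.09 [(-147.0, 70.5), (-104.6, 5.5), (-101.2, 0.8), (-100.2, 0.2), (-95.4, 3.2), (-30.1, 1.0), (-20.6, 2.0), (-10.5, 1.8), (11.3, 3.5), (76.0, 1.8), (89.0, 23.5), (165.9, 14.5)]
0.099 [(-170.9, 3.8), (-147.6, 9.0), (11.7, 0.8), (101.3, 52.2)]
side bottle 0.77 [344.  353.9]
side flask 0.93 [149.8 238.4]
side flask 0.87 [129.1 304.3]
side jar 0.71 [157.9 340.6]
side jar 0.49 [168.7 325.8]
side vial 0.64 [272.1 361.5]
top bottle 0.73 [203.6 421.3]
top flask 0.93 [203.4 209.4]
top flask 0.72 [219.6 249.3]
top jar 0.44 [177.7 250.9]
top vial 0.6 [186.9 384.9]
```

View pics/w8r.png

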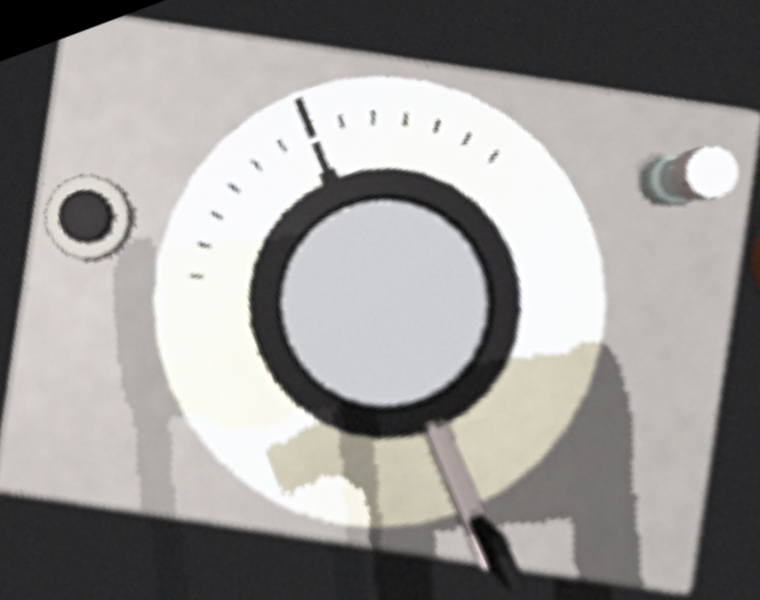

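View pics/side9.png

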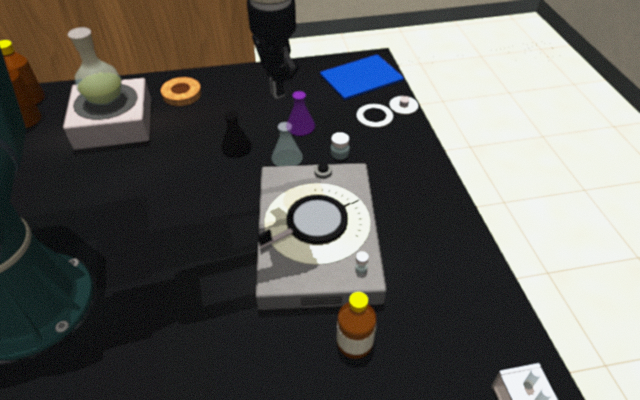

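The pointer's tip at (316,141) still lines up with the mark's inner end at (314,136). The button is up, and all four vessels stand where they were. I'm handing the job in.

```bash
python3 -c "
from bench import arm
print(arm.finish_job())"
```

```text
the job is handed in; nothing more can be done
None
```

The pointer now stands on the long mark, and the lamp button has been pressed fully down and is up again. I handed the job in after about 23 s, and the hand-in reports no verdict.

- **Pointer:** I pushed the lever tab round about 64° with shut fingers, with 1 to 3 N showing whenever I read it. After the button press, the rectified wrist view showed the tip about 1 mm from the mark's line, well inside the 5 mm allowed.
- **Lamp button:** It met a firm stop at z ≈ 0.076 m, with a peak reading of 13 N. The spring force faded out at about 0.082 m on the way up, so it travelled about 6 mm.
- **Bottle, flask, jar and vial:** In the last side picture they stand upright and look unmoved.
- **Robot:** The gripper was about 0.35 m above the bench and touching nothing when I handed in.

Some checks disagreed:
- **Pointer angle:** The networks gave 17.6° from the top camera and 22.9° from the side camera (the mark is at 21.8°). I relied on the rectified pictures.
- **Scale fit:** My automatic circle fit of the scale failed in the later wrist pictures because of glare and shadow, so I read the final alignment off the rectified picture by eye.
- **Button height:** Triangulation put the button's top at 0.075 m, but contact showed it at about 0.082 m.

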